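# Zero a jeweller's rolling mill and set its gap by clicks

### The arm

A 6-joint arm with a two-finger parallel gripper is mounted at the origin on the work surface. World frame = base frame: x ahead of the robot, y to its left, z up, the work surface at z = 0. Lengths are in mm, angles in rad, forces in N, time in s.
With the tool pointing down it reaches from about 300 to 775 mm from the base axis. Payload 14.6 kg.
Tool frame: the origin (TCP) lies at the very end of the fingers, on their centre line; the grasp point (between the pads) lies 19 mm behind it (manip.hold_point_z is the distance from the TCP to the grasp point, in mm); z points along the fingers, y is the line along which they close (so a half turn about z gives the same grasp; the last joint's range is limited). The gripper opens to 94 mm and grips with 3 to 60 N. Pads are 16 mm wide; open, the fingers measure 119 mm over their backs; the gripper's body (75 mm by 177 mm) begins 78 mm behind the grasp point.
Start: joints at [1.114, 0.3, 1.521, -0, 1.321, -0.067], TCP at [208.998, 508.733, 205.446] pointing down, gripper open.
Joint ranges: [-3.03, 3.03], [-0.79, 2.21], [0.23, 2.52], [-1.04, 4.18], [0, 3.07], [-2.55, 2.55]. Speed limits (rad/s): [2.22, 2.22, 2.57, 3.14, 3.14, 3.14].

### API

Orientations are given as a rotation vector (axis times angle).
In Python, from plant import manip gives the robot as it stands. The module is installed in compiled form; this text tells all that it offers.
- The arm moves only by the tool step_arm, never from a script. Its argument "series" is a list of rows, each a list of 7 numbers: the turn, a rotation vector about the tool's x, y, z in rad, then the shift along the tool's x, y, z in mm, then the finger opening in mm, from 0 to 94. In form: [[wx, wy, wz, dx, dy, dz, claw], ...]. A call has 1 to 20 rows; each row shifts and turns the commanded pose from where the row before left it, along the tool's axes as they then stand; what a row does not reach is not made up. A row lasts 1/8 s, in which the tool goes at most 62.5 mm and 10.7 degrees, less where a joint would pass 70% of its speed; a pose out of reach is approached as far as the arm can. A call with a gripper value outside its range is refused whole. The fingers move at their own pace and stop on an object; "newtons" is the grip in N (left out, the last holds). Time passes only in rows, so rows that do not move let the fingers close. It gives the time, the measured TCP pose, the force, the opening and the grip force at its end, in the units of the state.
- manip.get_state(): the state, without advancing time (a new reading comes with each control period).
- manip.camera(name): name is "side" or "top"; returns the picture (420x560x3 uint8, red, green, blue); there is no depth.
- manip.calibration(name): a dict with "intrinsics" (3x3 intrinsics, pixels), "k1" (the pictures are not rectified: a ray, as slopes to the right and down, at radius r is drawn at 1 + k1 r^2 times it, then the intrinsics apply), "world_to_cam" (4x4, takes a point from world to camera coordinates). Camera axes: x right, y up, looking along -z (the intrinsics and any distortion apply to the point x, -y, -z); pixel columns grow to the right and rows downward; lengths in mm; the calibration is good to about 2 mm. A picture is of the moment at which its call begins. calibration takes no time and is no camera call.
- manip.close_job(): hands the job in; it is judged then, once.
Trained networks look in the newest picture that a camera, given by its name, has taken for a name from the list of things; names that differ only in an ending like _2 or _b are one class to them, and where a whole thing is asked for, a point or a joint stands for the part that bears it (a point fixed in the world has none). Each returns a list of dicts, best first, with "confidence" (0 to 1); they miss things now and then, are a little off and sometimes report something else, mostly with a low value. They report only what shows in the picture. A call takes as long as a camera call.
- manip.find_in(camera, label): "point" ([x, y, z] in mm, in the coordinates of the camera as it stood for that picture, good to about 4 mm: the middle of the surface that is visible of it).
The state is a dict: "t": time; "joints": joint angles; "dq": joint speeds; "joint_efforts": joint torques, N m; "tool_pos": TCP position; "eef_rot": TCP orientation; "contact_force": force on the tool from outside, world axes, zero at the start; "wrist_torque": the same for the moment, N m; "opening": finger opening in mm; "gripper_force": force on a finger pad.
Only numpy, scipy, OpenCV 4.12 (cv2) and the standard library are available. Lean on these libraries where they do the work, as an engineer would, in place of code of your own. Each camera call takes 0.05 s, during which the arm holds its last target. There are 200 camera calls.

### The job

Set the little rolling mill for 0.6 mm sheet. Turn the T-handle on top clockwise, by feel, until the rolls just touch - do not jam them together - then open the mill by six clicks and leave the dial sitting in that click, letting go of the handle. Leave the loose things on the bench and on the feed table where they lie.

Things in the scene. Friction and masses are not known exactly. Their poses are not given: they have to be found in the camera images.
- mill: Jeweller's rolling mill on a plank 200 x 220 x 20 mm, fixed to the bench. Origin: underside of the plank, on the dial's axis; z up, x across the rolls, away from the operator, y along them. Cast side frames and bridge, top 204 mm above the bench, only the dial higher. Feed tables before and behind (tops 100 mm high). Crank on the -y side, up to 145 mm high, out to y = -196 mm.
- handle (a point): Centre of the T-handle's steel bar, on the dial's upright axis, 255 mm above the bench. Bar 80 mm long (point x), 16 mm thick (point y), 18 mm tall, flat sides; z up. Under it a stem 14 mm thick, 22 mm long, then a round dial plate 68 mm wide, its top 224 mm above the bench. From above, clockwise closes the rolls, anticlockwise opens them; it turns on the spot, without rising or sinking.
- click_wheel (a point): Centre of the click wheel under the dial plate, 206 mm above the bench; fixed, axes as the mill. 12 clicks a turn, one every 30 degrees: 0.2 to 0.3 N m to leave a notch, falling to nothing half-way, then pulling into the next; let go, the dial settles in the nearest notch. The dial is clamped on at any angle and has no zero mark: its angle does not tell the gap. It starts in a notch.
- nip (a point): Where the rolls meet, 102 mm above the bench, under the dial. At the start the rolls are 2 to 5 clicks open. They touch exactly in a notch. Clockwise from that notch the handle does not click on: it resists like a spring, some 3 N m per rad on top of the click, and springs back to the notch when let go. Forcing it more than 0.3 rad (about 0.9 N m) past the notch jams the rolls.
- upper_roll: The mill's upper steel roll, 44 mm thick, 96 mm long. Origin: middle of the roll on its axis; axes as the mill. With the rolls touching it lies 124.0 mm above the mill's origin; it rises straight up as they open, 0.1 mm a click, so six clicks put it at 124.6 mm. Its measured height is far too coarse to show clicks or touching.
- brass_strip: Brass strip 75 x 22 x 5 mm, lying on the near feed table of the mill. Origin: centre of its underside; x along it. To be left alone.
- wax_ring: Dark carving-wax ring, 72 mm across, 10 mm thick, lying on the bench beside the mill. Origin: centre of its underside. To be left alone.
- flat_file: Flat hand file 300 mm long with a wooden handle, lying on the bench beside the mill. Origin: on its underside plane, near mid-length; x along it. To be left alone.
- dust_brush: Flat bench brush 160 mm long lying on the bench beside the mill. Origin: on its underside plane at the root of the bristles; x along it. To be left alone.

How it is judged (in metres and radians):
On the way:
1. the rolls are closed until they just touch (z of upper_roll in the frame of mill below 0.12402 m), for 0.2 s.
At the end, for the whole second after the job is handed in: the mill stands open by six clicks from the rolls touching: a gap of 0.6 mm, within 0.03 mm (a third of a click), the dial resting in its notch (z of upper_roll in the frame of mill between 0.12457 and 0.12463 m and linear speed of upper_roll below 0.0001 m/s).
It fails at once if the rolls are jammed together (handle forced more than about 0.3 rad past touching) (z of upper_roll in the frame of mill below 0.12394 m).
It fails at once if a bystander is moved more than 15 mm (distance of any of brass_strip, wax_ring, flat_file, dust_brush from where it was at the start of the episode above 0.015 m).
It also fails if it takes over 64 s, if anything falls off the work surface, if the arm or the gripper's body presses on something with over 40 N, if the wrist force passes 120 N, or if a joint passes its speed limit or range.

## Working session

There is one attempt and no reset: what is moved stays moved. The work goes in short steps, Python scripts to look and compute and a tool call to move; the robot and the scene stay as the last step left them, time stands still between calls to the robot, and variables do not carry over. Pictures are saved under pics/ and viewed, at most 10 in all, crops included, and the job is handed in when it is done.

Besides the shell and the picture viewer there is one more tool, called after "Emit:" in YAML: its name, and indented under it one key for each argument. step_arm: Moves the arm, as the interface text tells. Its arguments: {"type":"object","properties":{"series":{"type":"array","items":{"type":"array","items":{"type":"number"}}},"newtons":{"type":"number"}},"required":["series"]}

```bash
mkdir -p pics; cat > h.py <<'E'
from plant import manip
import numpy as np, cv2
def proj(n,P):
    c=manip.calibration(n);M=np.array(c['world_to_cam']);K=np.array(c['intrinsics'])
    p=M[:3,:3]@np.array(P,float)+M[:3,3];s=np.array([p[0],-p[1]])/(-p[2]);s=s*(1+c['k1']*(s@s))
    return (K@[s[0],s[1],1])[:2]
def unproj(n,uv,z):
    from scipy.optimize import fsolve
    return fsolve(lambda q:proj(n,[q[0],q[1],z])-np.array(uv),[450,0])
def toworld(n,p):
    M=np.array(manip.calibration(n)['world_to_cam']);return M[:3,:3].T@(np.array(p)-M[:3,3])
E
python3 - <<'E'
from h import *
for n in("side","top"):
    im=manip.camera(n);cv2.imwrite(f"pics/{n}0.png",im[:,:,::-1])
    for l in("handle","click_wheel","mill","brass_strip","wax_ring","flat_file","dust_brush"):
        print(n,l,[(round(d['confidence'],2),toworld(n,d['point']).round(0)) for d in manip.find_in(n,l)[:2]])
s=manip.get_state();print({k:np.round(v,3) for k,v in s.items()})
E
```

```text
side handle [(0.79, array([552., -65., 229.]))]
side click_wheel [(0.72, array([ 589., -101.,  106.]))]
side mill [(0.69, array([589., -96., 103.]))]
side brass_strip []
side wax_ring []
side flat_file [(0.8, array([460., 233.,  11.]))]
side dust_brush [(0.64, array([ 680., -302.,   16.]))]
top handle [(0.64, array([546., -60., 225.]))]
top click_wheel [(0.92, array([538., -53., 161.]))]
top mill [(0.94, array([540., -50., 159.]))]
top brass_strip [(0.7, array([495., -77., 100.]))]
top wax_ring [(0.64, array([429.,  95.,  11.]))]
top flat_file [(0.96, array([458., 233.,  11.]))]
top dust_brush [(0.9, array([ 670., -304.,   17.]))]
{'t': np.float64(0.8), 'joints': array([ 1.114,  0.3  ,  1.521,  0.   ,  1.321, -0.067]), 'dq': array([-0.   , -0.   , -0.001,  0.001,  0.001, -0.001]), 'joint_efforts': array([-3.0000e-03, -5.3161e+01, -3.5289e+01,  7.1000e-02,  2.1000e-02,
       -0.0000e+00]), 'tool_pos': array([208.984, 508.714, 205.429]), 'eef_rot': array([-0.608, -3.082,  0.   ]), 'contact_force': array([-0.556, -0.751,  0.587]), 'wrist_torque': array([-0.002,  0.046, -0.017]), 'gripper_force': np.float64(0.0), 'opening': np.float64(94.359)}
```

View pics/top0.png

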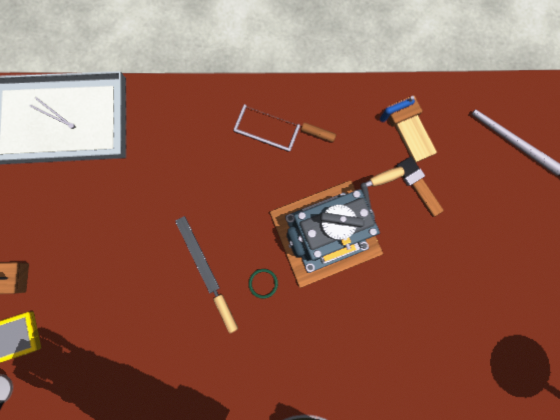

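View pics/side0.png

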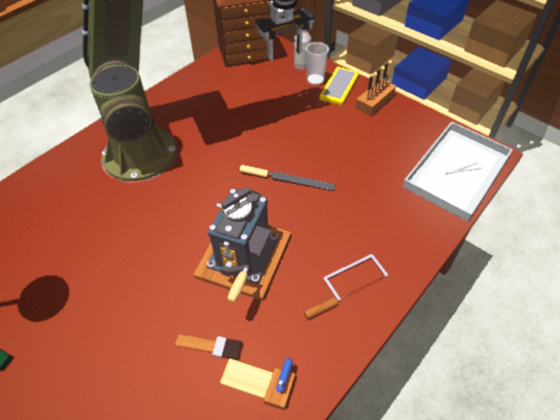

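The top view shows the mill at about (330,232) with the dial at (343,220) and its dark bar running nearly horizontally. The side view shows the dial at about (239,205). I'll enlarge both dials.

```bash
python3 - <<'E'
from h import *
a=cv2.imread("pics/top0.png")[190:250,305:385];b=cv2.imread("pics/side0.png")[180:240,200:280]
cv2.imwrite("pics/crop0.png",np.hstack([cv2.resize(x,(400,300),interpolation=cv2.INTER_CUBIC) for x in(a,b)]))
for P in([546,-60,255],[546,-60,224]):print(proj("top",P),proj("side",P))
E
```

```text
[340.96453648 221.2742633 ] [235.85518307 196.69103889]
[338.29893055 223.33976041] [236.96350302 204.89685696]
```

View pics/crop0.png

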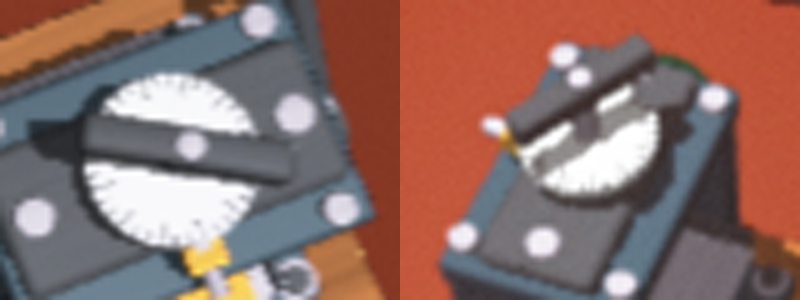

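```bash
python3 - <<'E'
from h import *
from scipy.optimize import least_squares
t=[305+191/5-.4,190+145/5-.4];s=[200+178/5-.4,180+77/5-.4]
r=least_squares(lambda p:np.r_[proj("top",p)-t,proj("side",p)-s],[546,-60,255]);print(r.x,r.fun)
C=[unproj(n,q,265) for n,q in(("top",t),("side",s))];print(C)
a=unproj("top",[305+88/5,190+128/5],264);b=unproj("top",[305+292/5,190+158/5],264);print(a,b,np.linalg.norm(a-b),np.degrees(np.arctan2(*(b-a)[::-1])),(a+b)/2)
a=unproj("side",[200+112/5,180+122/5],264);b=unproj("side",[200+240/5,180+45/5],264);print(a,b,np.linalg.norm(a-b),np.degrees(np.arctan2(*(b-a)[::-1])),(a+b)/2)
# mill yaw from top bolts on frame top
a=unproj("top",[305+36/5,190+217/5],208);b=unproj("top",[305+295/5,190+113/5],208);print('mill y axis deg',np.degrees(np.arctan2(*(a-b)[::-1])),(a+b)/2)
from scipy.spatial.transform import Rotation as R
print(R.from_rotvec(manip.get_state()['eef_rot']).as_matrix().round(3))
E
```

```text
[549.02192637 -62.2324134  265.74869225] [ 0.29999708  0.26073858  0.5103416  -0.03616592]
[array([549.6090986 , -61.83559713]), array([547.70363428, -62.68410274])]
[555.69760812 -25.18661095] [543.80039863 -99.46148468] 75.2216754816296 -99.10022731666723 [549.74900338 -62.32404781]
[ 544.41370784 -101.42421537] [557.09103439 -29.30620472] 73.22378076049432 80.03007180460386 [550.75237112 -65.36521005]
mill y axis deg 111.15960096730709 [548.73930883 -62.48737374]
[[-0.925  0.38  -0.   ]
 [ 0.38   0.925 -0.   ]
 [ 0.    -0.    -1.   ]]
```

The axis is at (549, -62.5), and both cameras agree to about 2 mm. The reach is 552 mm. The bar points to about 80.5° in the world frame.

Emit:
step_arm:
  series:
    - [0, 0, 0, 0, 0, -40, 94]
    - [0, 0, 0, 0, 0, -40, 94]
    - [0, 0, 0, 0, 0, -40, 94]
    - [0, 0, 0, -31.2, -23.5, 0, 94]
    - [0, 0, 0, -31.2, -23.5, 0, 94]
    - [0, 0, 0, -31.2, -23.5, 0, 94]
    - [0, 0, 0, -31.2, -23.5, 0, 94]
    - [0, 0, 0, -31.2, -23.5, 0, 94]
    - [0, 0, 0, -31.2, -23.5, 0, 94]
    - [0, 0, 0, -31.2, -23.5, 0, 94]
    - [0, 0, 0, -31.2, -23.5, 0, 94]
    - [0, 0, 0, -31.2, -23.5, 0, 94]
    - [0, 0, 0, -31.2, -23.5, 0, 94]
    - [0, 0, 0, -31.2, -23.5, 0, 94]
    - [0, 0, 0, -31.2, -23.5, 0, 94]
    - [0, 0, 0, -31.2, -23.5, 0, 94]
    - [0, 0, 0, -31.2, -23.5, 0, 94]
    - [0, 0, 0, -31.2, -23.5, 0, 94]
    - [0, 0, 0, -31.2, -23.5, 0, 94]
    - [0, 0, 0, -31.2, -23.5, 0, 94]
  newtons: 60

```text
t: 3.3
tool_pos: [548.3, -63.6, 325.5]
eef_rot: [0.609, 3.082, 0.0]
contact_force: [0.2, 0.1, -0.4]
opening: 94.4
gripper_force: 0.0
```

Emit:
step_arm:
  series:
    - [0, 0, 0.168, 0, 0, 0, 60]
    - [0, 0, 0.168, 0, 0, 0, 60]
    - [0, 0, 0.168, 0, 0, 0, 60]
    - [0, 0, 0.168, 0, 0, 0, 60]
    - [0, 0, 0.168, 0, 0, 0, 60]
    - [0, 0, 0.168, 0, 0, 0, 60]
    - [0, 0, 0.168, 0, 0, 0, 60]
    - [0, 0, 0.168, 0, 0, 0, 60]
    - [0, 0, 0, 0, 0, 0, 60]
    - [0, 0, 0, 0, 0, 0, 60]

```text
t: 4.55
tool_pos: [547.8, -62.4, 325.4]
eef_rot: [2.391, 2.038, -0.0]
contact_force: [-0.5, 0.1, 0.5]
opening: 59.7
gripper_force: 0.0
```

```bash
cat >> h.py <<'E'
from scipy.spatial.transform import Rotation as R
def rep(tx=549,ty=-62.5,tpsi=None):
    s=manip.get_state();M=R.from_rotvec(s['eef_rot']).as_matrix()
    d=M.T@(np.array([tx,ty,236])-s['tool_pos'])
    print('t',round(float(s['t']),2),'pos',s['tool_pos'].round(2),'psi',round(float(np.degrees(np.arctan2(M[1,1],M[0,1]))),2),'zax',M[:,2].round(4),'need',d.round(1),'F',s['contact_force'].round(2),'T',s['wrist_torque'].round(3),'j1,j6',s['joints'][[0,5]].round(3),'eff6',s['joint_efforts'][5].round(3),'open',s['opening'].round(1),s['gripper_force'].round(1))
E
python3 -c "
from h import *;rep()"
```

```text
Traceback (most recent call last):
  File "h.py", line 16, in rep
    print('t',round(float(s['t']),2),'pos',s['tool_pos'].round(2),'psi',round(float(np.degrees(np.arctan2(M[1,1],M[0,1]))),2),'zax',M[:,2].round(4),'need',d.round(1),'F',s['contact_force'].round(2),'T',s['wrist_torque'].round(3),'j1,j6',s['joints'][[0,5]].round(3),'eff6',s['joint_efforts'][5].round(3),'open',s['opening'].round(1),s['gripper_force'].round(1))
                                                                                                                                                                                                                                                                                                                      ^^^^^^^^^^^^^^^^^^
AttributeError: 'float' object has no attribute 'round'
```

```bash
sed -i "s/,s\['opening'\].round(1),s\['gripper_force'\].round(1))/,np.round([s['opening'],s['gripper_force']],1))/; s/s\['joint_efforts'\]\[5\].round(3)/np.round(s['joint_efforts'][5],3)/" h.py; python3 -c "
from h import *;rep()"
```

```text
t 4.55 pos [547.8  -62.36 325.43] psi -9.12 zax [-0.e+00 -1.e-04 -1.e+00] need [ 0.1  1.2 89.4] F [-0.51  0.05  0.53] T [-0.061  0.103 -0.011] j1,j6 [-0.18  -0.021] eff6 0.092 open [59.7  0. ]
```

Emit:
step_arm:
  series:
    - [0, 0, 0, 0, 1.2, 30, 60]
    - [0, 0, 0, 0, 0, 30, 60]
    - [0, 0, 0, 0, 0, 29, 60]
    - [0, 0, 0, 0, 0, 0, 60]
    - [0, 0, 0, 0, 0, 0, 60]

```text
t: 5.18
tool_pos: [549.4, -62.6, 237.8]
eef_rot: [2.393, 2.034, 0.002]
contact_force: [-0.3, -0.3, -0.3]
opening: 60.2
gripper_force: 0.0
```

```bash
python3 - <<'E'
from h import *
rep()
a=manip.camera("top")[190:250,305:385];b=manip.camera("side")[170:230,200:280]
cv2.imwrite("pics/crop1.png",np.hstack([cv2.resize(x,(400,300),interpolation=cv2.INTER_CUBIC) for x in(a,b)])[:,:,::-1])
E
```

```text
t 5.17 pos [549.41 -62.65 237.84] psi -9.27 zax [ 1.5e-03 -3.0e-04 -1.0e+00] need [ 0.1 -0.4  1.8] F [-0.3  -0.31 -0.28] T [-0.071  0.059 -0.028] j1,j6 [-0.18  -0.018] eff6 -0.037 open [60.2  0. ]
```

View pics/crop1.png

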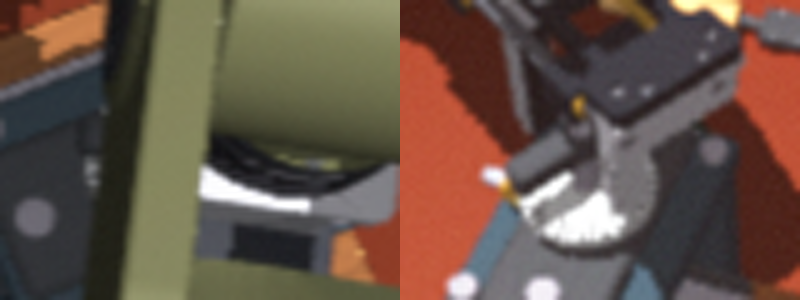

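The fingers straddle the bar, which shows in the side crop at about (560,150). Now I'll close the gripper.

Emit:
step_arm:
  series:
    - [0, 0, 0, 0, 0, 1.5, 10]
    - [0, 0, 0, 0, 0, 0, 10]
    - [0, 0, 0, 0, 0, 0, 10]
    - [0, 0, 0, 0, 0, 0, 10]
    - [0, 0, 0, 0, 0, 0, 10]
    - [0, 0, 0, 0, 0, 0, 10]
  newtons: 60

```text
t: 6.02
tool_pos: [548.9, -62.5, 235.0]
eef_rot: [-2.395, -2.033, 0.0]
contact_force: [-1.6, -0.5, 0.3]
opening: 15.5
gripper_force: 60.0
```

```bash
python3 -c "
from h import *;rep()"
```

```text
t 6.03 pos [548.92 -62.52 234.98] psi -9.34 zax [-2.e-04  0.e+00 -1.e+00] need [ 0.   0.1 -1. ] F [-1.6  -0.49  0.31] T [-0.044  0.309 -0.031] j1,j6 [-0.18  -0.017] eff6 -0.044 open [15.5 60. ]
```

Emit:
step_arm:
  series:
    - [0, 0, 0.133, 0, 0, 0, 10]
    - [0, 0, 0.133, 0, 0, 0, 10]
    - [0, 0, 0.133, 0, 0, 0, 10]
    - [0, 0, 0.133, 0, 0, 0, 10]
    - [0, 0, 0.132, 0, 0, 0, 10]
    - [0, 0, 0, 0, 0, 0, 10]
    - [0, 0, 0, 0, 0, 0, 10]

```text
t: 6.9
tool_pos: [548.8, -62.4, 235.0]
eef_rot: [-2.925, -1.146, 0.001]
contact_force: [-4.5, 1.3, 2.0]
opening: 15.8
gripper_force: 60.0
```

```bash
python3 -c "
from h import *;rep()"
```

```text
t 6.9 pos [548.75 -62.43 234.96] psi -47.21 zax [-7.e-04  2.e-04 -1.e+00] need [ 0.1  0.2 -1. ] F [-4.49  1.34  2.03] T [0.233 1.221 0.062] j1,j6 [-0.18   0.644] eff6 0.047 open [15.8 60. ]
```

Emit:
step_arm:
  series:
    - [0, 0, 0.13, 0, 0, 0, 10]
    - [0, 0, 0.13, 0, 0, 0, 10]
    - [0, 0, 0.123, 0, 0, 0, 10]
    - [0, 0, 0, 0, 0, 0, 10]
    - [0, 0, 0, 0, 0, 0, 10]

```text
t: 7.52
tool_pos: [548.6, -62.3, 234.9]
eef_rot: [-3.089, -0.567, 0.001]
contact_force: [-5.2, 3.5, 3.3]
opening: 15.4
gripper_force: 60.0
```

```bash
python3 -c "
from h import *;rep()"
```

```text
t 7.53 pos [548.65 -62.27 234.94] psi -69.18 zax [-1.e-03  5.e-04 -1.e+00] need [ 0.2  0.3 -1.1] F [-5.16  3.53  3.27] T [ 0.445  1.352 -0.054] j1,j6 [-0.18   1.028] eff6 -0.065 open [15.4 60. ]
```

Emit:
step_arm:
  series:
    - [0, 0, 0.05, 0, 0, 0, 10]
    - [0, 0, 0.05, 0, 0, 0, 10]
    - [0, 0, 0, 0, 0, 0, 10]
    - [0, 0, 0, 0, 0, 0, 10]

```text
t: 8.02
tool_pos: [548.6, -62.3, 235.0]
eef_rot: [-3.114, -0.413, 0.001]
contact_force: [-6.2, 2.4, 3.3]
opening: 15.3
gripper_force: 60.1
```

```bash
python3 -c "
from h import *;rep();rep()"
```

```text
t 8.03 pos [548.64 -62.27 234.98] psi -74.88 zax [-9.e-04  4.e-04 -1.e+00] need [ 0.3  0.3 -1. ] F [-6.23  2.4   3.33] T [0.416 1.465 0.315] j1,j6 [-0.179  1.127] eff6 0.346 open [15.3 60.1]
t 8.03 pos [548.64 -62.27 234.98] psi -74.88 zax [-9.e-04  4.e-04 -1.e+00] need [ 0.3  0.3 -1. ] F [-6.23  2.4   3.33] T [0.416 1.465 0.315] j1,j6 [-0.179  1.127] eff6 0.346 open [15.3 60.1]
```

Emit:
step_arm:
  series:
    - [0, 0, 0.04, 0, 0, 0, 10]
    - [0, 0, 0, 0, 0, 0, 10]
    - [0, 0, 0, 0, 0, 0, 10]

```text
t: 8.4
tool_pos: [548.6, -62.3, 235.0]
eef_rot: [-3.121, -0.351, 0.002]
contact_force: [-6.7, 2.6, 3.9]
opening: 15.6
gripper_force: 60.1
```

```bash
python3 -c "
from h import *;rep();rep()"
```

```text
t 8.4 pos [548.6  -62.25 234.95] psi -77.17 zax [-1.1e-03  4.0e-04 -1.0e+00] need [ 0.3  0.3 -1. ] F [-6.7   2.55  3.9 ] T [0.49  1.444 0.435] j1,j6 [-0.179  1.167] eff6 0.408 open [15.6 60.1]
t 8.4 pos [548.6  -62.25 234.95] psi -77.17 zax [-1.1e-03  4.0e-04 -1.0e+00] need [ 0.3  0.3 -1. ] F [-6.7   2.55  3.9 ] T [0.49  1.444 0.435] j1,j6 [-0.179  1.167] eff6 0.408 open [15.6 60.1]
```

Emit:
step_arm:
  series:
    - [0, 0, 0.035, 0, 0, 0, 10]
    - [0, 0, 0, 0, 0, 0, 10]
    - [0, 0, 0, 0, 0, 0, 10]

```text
t: 8.78
tool_pos: [548.6, -62.2, 234.9]
eef_rot: [-3.127, -0.297, 0.002]
contact_force: [-6.6, 2.5, 3.4]
opening: 15.5
gripper_force: 60.2
```

```bash
python3 -c "
from h import *;rep()"
```

```text
t 8.78 pos [548.58 -62.24 234.93] psi -79.17 zax [-1.2e-03  5.0e-04 -1.0e+00] need [ 0.4  0.3 -1.1] F [-6.57  2.53  3.43] T [0.511 1.47  0.434] j1,j6 [-0.179  1.202] eff6 0.47 open [15.5 60.2]
```

Emit:
step_arm:
  series:
    - [0, 0, 0.035, 0, 0, 0, 10]
    - [0, 0, 0, 0, 0, 0, 10]
    - [0, 0, 0, 0, 0, 0, 10]

```text
t: 9.15
tool_pos: [548.5, -62.2, 234.9]
eef_rot: [-3.132, -0.242, 0.002]
contact_force: [-6.4, 3.9, 3.1]
opening: 15.1
gripper_force: 60.2
```

```bash
python3 -c "
from h import *;rep()"
```

```text
t 9.15 pos [548.55 -62.19 234.94] psi -81.17 zax [-1.2e-03  5.0e-04 -1.0e+00] need [ 0.4  0.4 -1.1] F [-6.43  3.9   3.07] T [0.52  1.521 0.501] j1,j6 [-0.179  1.237] eff6 0.533 open [15.1 60.2]
```

Emit:
step_arm:
  series:
    - [0, 0, -0.105, 0, 0, 0, 10]
    - [0, 0, -0.1, 0, 0, 0, 10]
    - [0, 0, 0, 0, 0, 0, 10]
    - [0, 0, 0, 0, 0, 0, 10]

```text
t: 9.65
tool_pos: [548.6, -62.3, 234.9]
eef_rot: [-3.091, -0.56, 0.001]
contact_force: [-7.3, 2.3, 3.3]
opening: 15.5
gripper_force: 60.0
```

```bash
python3 -c "
from h import *;rep()"
```

```text
t 9.65 pos [548.63 -62.28 234.94] psi -69.46 zax [-1.e-03  5.e-04 -1.e+00] need [ 0.3  0.3 -1.1] F [-7.29  2.28  3.35] T [4.720e-01 1.311e+00 1.000e-03] j1,j6 [-0.18   1.033] eff6 -0.046 open [15.5 60. ]
```

Emit:
step_arm:
  series:
    - [0, 0, -0.07, 0, 0, 0, 10]
    - [0, 0, -0.07, 0, 0, 0, 10]
    - [0, 0, 0, 0, 0, 0, 10]
    - [0, 0, 0, 0, 0, 0, 10]

```text
t: 10.15
tool_pos: [548.7, -62.3, 235.0]
eef_rot: [-3.044, -0.775, 0.001]
contact_force: [-6.0, 1.5, 3.3]
opening: 15.6
gripper_force: 60.0
```

```bash
python3 -c "
from h import *;rep()"
```

```text
t 10.15 pos [548.69 -62.34 234.96] psi -61.44 zax [-8.e-04  4.e-04 -1.e+00] need [ 0.2  0.3 -1. ] F [-6.05  1.52  3.35] T [ 0.424  1.336 -0.054] j1,j6 [-0.18   0.893] eff6 -0.073 open [15.6 60. ]
```

Past the -69.3° notch the resistance kept rising, to about 0.5 N m at +12°. On the opening side it was only about 0.05 N m, and it springs back. So this is the touching notch, and opening six clicks means turning to psi = 110.7°.

Emit:
step_arm:
  series:
    - [0, 0, -0.15, 0, 0, 0, 10]
    - [0, 0, -0.15, 0, 0, 0, 10]
    - [0, 0, -0.15, 0, 0, 0, 10]
    - [0, 0, -0.15, 0, 0, 0, 10]
    - [0, 0, -0.15, 0, 0, 0, 10]
    - [0, 0, -0.15, 0, 0, 0, 10]
    - [0, 0, -0.15, 0, 0, 0, 10]
    - [0, 0, -0.15, 0, 0, 0, 10]
    - [0, 0, -0.15, 0, 0, 0, 10]
    - [0, 0, -0.15, 0, 0, 0, 10]
    - [0, 0, -0.15, 0, 0, 0, 10]
    - [0, 0, -0.15, 0, 0, 0, 10]
    - [0, 0, -0.15, 0, 0, 0, 10]
    - [0, 0, -0.15, 0, 0, 0, 10]
    - [0, 0, -0.15, 0, 0, 0, 10]
    - [0, 0, -0.15, 0, 0, 0, 10]
    - [0, 0, -0.15, 0, 0, 0, 10]
    - [0, 0, -0.15, 0, 0, 0, 10]
    - [0, 0, -0.15, 0, 0, 0, 10]
    - [0, 0, -0.15, 0, 0, 0, 10]

```text
t: 12.65
tool_pos: [549.3, -61.9, 235.0]
eef_rot: [-0.566, 3.089, 0.002]
contact_force: [-1.3, 6.9, 0.9]
opening: 15.6
gripper_force: 60.0
```

Emit:
step_arm:
  series:
    - [0, 0, 0, 0, 0, 0, 10]
    - [0, 0, 0, 0, 0, 0, 10]

```text
t: 12.9
tool_pos: [549.3, -61.9, 235.0]
eef_rot: [-0.558, 3.091, 0.002]
contact_force: [0.9, 5.6, 0.5]
opening: 15.3
gripper_force: 60.0
```

```bash
python3 -c "
from h import *;rep()"
```

```text
t 12.9 pos [549.34 -61.85 234.97] psi 110.47 zax [ 9.0e-04  1.3e-03 -1.0e+00] need [ 0.5 -0.5 -1. ] F [0.94 5.57 0.47] T [ 1.12  -0.054  0.024] j1,j6 [-0.179 -2.107] eff6 -0.052 open [15.3 60. ]
```

Emit:
step_arm:
  series:
    - [0, 0, 0, 0, 0, 0, 50]
    - [0, 0, 0, 0, 0, 0, 50]
    - [0, 0, 0, 0, 0, 0, 50]
    - [0, 0, 0, 0, 0, 0, 50]
    - [0, 0, 0, 0, 0, -30, 50]
    - [0, 0, 0, 0, 0, -40, 50]
    - [0, 0, 0, 0, 0, -40, 50]
    - [0, 0, 0, -40, 0, 0, 50]
    - [0, 0, 0, -40, 0, 0, 50]
    - [0, 0, 0, -40, 0, 0, 50]
    - [0, 0, 0, -40, 0, 0, 50]
    - [0, 0, 0, -40, 0, 0, 50]
    - [0, 0, 0, 0, 0, 0, 50]
    - [0, 0, 0, 0, 0, 0, 50]

```text
t: 14.65
tool_pos: [736.2, 6.6, 344.8]
eef_rot: [0.553, -3.092, 0.0]
contact_force: [-0.7, -0.5, -0.2]
opening: 50.1
gripper_force: 0.0
```

```bash
python3 - <<'E'
from h import *
rep()
a=manip.camera("top")[190:250,305:385];b=manip.camera("side")[180:240,200:280]
cv2.imwrite("pics/crop2.png",np.hstack([cv2.resize(x,(400,300),interpolation=cv2.INTER_CUBIC) for x in(a,b)])[:,:,::-1])
E
```

```text
t 14.65 pos [736.22   6.57 344.84] psi 110.29 zax [-3.e-04 -1.e-04 -1.e+00] need [1.995e+02 1.000e-01 1.089e+02] F [-0.65 -0.51 -0.2 ] T [ 0.086  0.014 -0.013] j1,j6 [-0.041 -1.966] eff6 0.012 open [50.1  0. ]
```

View pics/crop2.png

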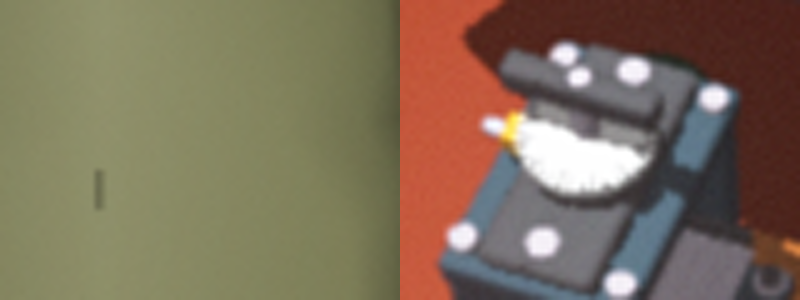

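```bash
python3 - <<'E'
from h import *
a=unproj("side",[200+108/5,180+62/5],264);b=unproj("side",[200+258/5,180+98/5],264);ang=np.degrees(np.arctan2(*(b-a)[::-1]))%180
print(ang,np.linalg.norm(a-b))
if abs(ang-20.5)<8: print(manip.close_job())
E
```

```text
23.629292767292686 74.92406975983029
the job is handed in; nothing more can be done
None
```

The job is handed in: I closed the mill until the rolls touched, two clicks from where it started, then opened it six clicks and let go of the handle with the dial resting in that click. I saw no verdict, and I confirmed the final dial angle only from the side camera (about 24° measured, 20.5° expected).

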